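# Extend and lock the webcam's telescopic pole

## Robot

A 6-joint arm with a two-finger parallel gripper is mounted at the origin on a cart in front of the work surface, level with it; the furniture and walls round the work are solid. World frame = base frame: x ahead of the robot, y to its left, z up, the work surface at z = 0. Lengths are in m, angles in degrees, forces in N, time in s.
With the tool pointing down it reaches from about 0.4 to 0.825 m from the base axis. Payload 7 kg.
Tool frame: the origin (TCP) lies midway between the tips of the shut fingers; the grasp point (between the pads) lies 19 mm behind it; z points along the fingers, x is the direction in which the jaws open and shut, and the axes are right-handed (so a half turn about z gives the same grasp; the last joint's range is limited). The gripper opens to 88 mm and grips with 3 to 60 N. Pads are 19 mm wide; open, the fingers measure 130 mm over their backs; the gripper's body (78 mm by 193 mm) begins 47 mm behind the grasp point.
Start: joints at [91.335, 20.546, 0.682, 0, -70.136, -16.507], TCP at [0.177, 0.651, 0.189] pointing down, gripper open.
Joint ranges: [-176.03, 176.03], [-82.01, 121.73], [-58.28, 71.71], [-173.87, 95.51], [-174.79, -0.11], [-173.66, 173.66]. Speed limits (degrees/s): [136.94, 136.94, 172.46, 180, 180, 180].

## Interface

Orientations are given as [roll, pitch, yaw] about the fixed x, y, z axes, in that order (R = Rz(yaw) Ry(pitch) Rx(roll)).
In Python, from plant import * gives the robot as it stands. The module is installed in compiled form; this text tells all that it offers.
- The arm moves only by the shell command python3 -m pendant 'ROWS' [OPENING]. ROWS is JSON, a list that holds one entry, the list of rows, each a list of 6 numbers: the shift along the world's x, y, z in mm, then the turn, a rotation vector about the world's x, y, z in degrees. A call has 1 to 10 rows; each row is the pose to reach, as a shift and turn from the pose commanded when the call began; what a row does not reach only later rows make up. A row lasts 1/8 s, in which the tool goes at most 62.5 mm and 10.7 degrees, less where a joint would pass 70% of its speed; a pose out of reach is approached as far as the arm can. A call with a gripper value outside its range is refused whole. OPENING is the closure, from -1 (fully open) to 1 (shut), set as the call begins (- or left out, the last holds). The fingers move at their own pace and stop on an object; the grip force is fixed at half the most. Time passes only in rows, so rows that repeat a pose let the fingers close. It gives the time, the measured TCP pose, the force and the opening at its end, in the units of the state.
- get_obs(): the state, without advancing time (a new reading comes with each control period).
- snapshot(name): name is "scene" or "top" or "wrist"; returns a dict with "pixels" (384x512x3 uint8, red, green, blue), "depth" (384x512 float32, m along the optical axis (not along the pixel's ray), 0 where there is no reading), "fx", "fy", "cx", "cy" (pixels), "pose" (4x4, takes a point from camera to world coordinates); the wrist camera has in their place "tool_from_camera" (4x4, takes a point from camera to tool coordinates, whose origin is the TCP and whose axes are the tool frame's). Camera axes: x right, y down, z forward; pixel columns grow to the right and rows downward; lengths in m; the calibration is good to about 2 mm. The wrist camera is an equidistant fisheye: a pixel r from the principal point sees the ray r / f radians off the axis. A picture is of the moment at which its call begins: read the wrist's pose just before it.
- close_job(): hands the job in, once; it reports no verdict.
The state is a dict: "clock": time; "joint_pos": joint angles; "qvel": joint speeds; "tau": joint torques, N m; "tool_pos": TCP position; "orientation": TCP orientation; "force": force on the tool from outside, world axes, zero at the start; "moment": the same for the moment, N m; "opening": finger opening in m.
Only numpy, scipy, OpenCV 4.12 (cv2) and the standard library are available. Lean on these libraries where they do the work, as an engineer would, in place of code of your own. Each camera call takes 0.05 s, during which the arm holds its last target. There are 200 camera calls.

## Task

The webcam's telescopic desk stand is pushed right down and locked. Twist the webcam anticlockwise (seen from above) until it comes up against its unlocking stop, draw it up until you feel the inner stop, then twist it back at that height so that it faces the front of the stand again, locked, and let go: it must stay up by itself. Do not force the mechanism (its lock breaks at 25 N), and leave the other things on the desk where they are.

Things in the scene. Friction and masses are not known exactly. Their poses are not given: they have to be found in the camera images.
- stand: fixed webcam stand: steel foot disc 82 mm across, 12 mm high; upright aluminium tube 34 mm across with a black ribbed collar (39 mm) at 113 to 131 mm and a neck (22 mm) up to 150 mm. Origin: centre of its underside, on the tube's axis; z up, front is -x. The pole has 0.6 mm of play all round in the neck.
- neck (a point): top of the stand's neck, on the axis, 150 mm up. TURNING: facing the front (turn 0) the pole is locked, with 3 mm of vertical play. Turned anticlockwise (+ about z) by 0.65 to 1.15 rad (varies, unseen) it is free to slide, with 0.1 rad of play either way; a sprung stop (2 N m per rad) ends that play, and 0.25 N m on it breaks the lock. Clockwise, a hard stop lies 0.15 rad past the front.
- collar (a point): centre of the stand's ribbed collar, 122 mm up. SLIDING: drawn up while turned free, the pole meets a sprung stop (10 N per mm) after 58 to 95 mm of rise (differs each time, cannot be seen). Only there can it be turned back; lower down it will not turn. Turned back, it rests on a sprung ledge (3 N per mm) about 3 mm below where it met the stop. If not turned back, it drops when let go.
- webcam_center (a point): centre of the webcam, a black rounded box 28 (x) x 62 (y) x 36 (z) mm with a flat round lens in its -x face, fixed on top of the 14 mm inner pole that slides and turns in the tube. On the pole's axis, 176 mm above the stand's origin when pushed down. x points out of its back, z up; turn = its yaw relative to the stand.
- pole: the inner pole with the webcam on top, one loose body of 0.13 to 0.21 kg; origin on its axis at its hidden lower end, 162 mm below the webcam's centre; axes as the webcam's
- lock: the lock inside the stand's tube, out of sight: everything that stops the pole's turning and rising. Origin and axes as the stand's (it says nothing of where the stops are). It breaks when the pole loads it with more than 25 N in all; its stops act on the pole's cross lug 11 mm off the axis.
- mouse: computer mouse, 104 x 66 x 37 mm, bystander; origin at the centre of its underside
- note_block: block of sticky notes, 77 x 77 x 24 mm, bystander; origin at the centre of its underside
- mug: mug, 92 x 127 x 95 mm with its handle, bystander; origin at its underside
- stapler: stapler, 34 x 141 x 46 mm, bystander; origin at the centre of its underside
There are look-alikes about, which are no part of the job. Leave any white or yellow look-alike of the pole alone.

How it is judged:
By the outcome, as a careful person would: the job done as asked, in the order asked, and still so for the second after the job is handed in, with the robot touching nothing.
It also fails if it takes over 72 s, if anything falls off the work surface, if the arm or the gripper's body presses on something with over 40 N, if the wrist force passes 120 N, or if a joint passes its speed limit or range.

## Working session

There is one attempt and no reset: what is moved stays moved. The work goes in short steps, Python scripts to look and compute and a shell command to move; the robot and the scene stay as the last step left them, time stands still between calls to the robot, and variables do not carry over. Pictures are saved under pics/ and viewed, about 8 in all and at most 12, crops included, and the job is handed in when it is done.

```bash
mkdir -p pics; cat > h.py <<'E'
from plant import *
import numpy as np, cv2
def save(n,im): cv2.imwrite('pics/'+n,im[...,::-1])
def cloud(s):
    d=s['depth'];v,u=np.mgrid[:d.shape[0],:d.shape[1]]
    p=np.stack([(u-s['cx'])/s['fx']*d,(v-s['cy'])/s['fy']*d,d,np.ones_like(d)],-1)
    P=(p@np.array(s['pose']).T)[...,:3];P[d==0]=np.nan
    return P
E
python3 - <<'E'
from h import *
o=get_obs();print(o)
a=snapshot('scene');b=snapshot('top')
for n,s in(('s',a),('t',b)): np.savez('pics/%s.npz'%n,**s);print(np.round(s['pose'],3).tolist(),s['fx'])
save('a.png',np.vstack([a['pixels'],b['pixels']])[:, :] if 0 else cv2.resize(np.hstack([a['pixels'],b['pixels']]),(800,300),interpolation=cv2.INTER_AREA))
E
```

```text
{'clock': 0.0, 'joint_pos': array([ 9.13361136e+01,  2.05922680e+01,  6.35907677e-01, -1.96445496e-02,
       -7.01353567e+01, -1.65069010e+01]), 'qvel': array([ 0.05106295, -0.06199797,  0.04488287, -0.00307578,  0.00301322,
        0.05893632]), 'tau': array([-3.00520887e-04, -5.82728148e+01,  2.93062985e+01,  6.99721590e+00,
        7.21115386e-03, -1.57540599e-04]), 'tool_pos': array([0.17653526, 0.65095981, 0.18813103]), 'orientation': array([-1.79991644e+02, -9.31845012e-02, -1.05177484e+02]), 'force': array([-0.00800381, -0.06968328,  0.33051605]), 'moment': array([0.06529244, 0.01387725, 0.04017154]), 'opening': 0.08780110808180384}
[[-0.976, -0.154, 0.152, 0.262], [-0.216, 0.75, -0.625, 0.602], [-0.018, -0.643, -0.766, 0.915], [0.0, 0.0, 0.0, 1.0]] 355.5094001224502
[[0.018, -0.988, 0.151, 0.27], [-1.0, -0.018, -0.002, -0.079], [0.005, -0.151, -0.988, 1.262], [0.0, 0.0, 0.0, 1.0]] 416.0844850577814
```

View pics/a.png

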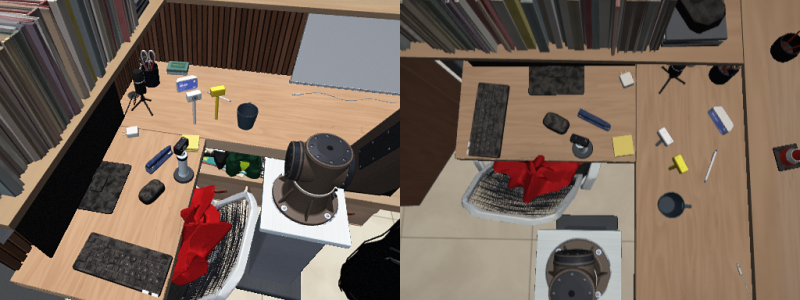

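The upright black webcam on its stand is at top (581,143) and scene (181,148). The white one (top 665,135), the yellow one (top 680,163) and the black tripod camera (top 675,75) are look-alikes. I'll confirm with a crop and measure it.

```bash
python3 - <<'E'
from h import *
a=dict(np.load('pics/s.npz'));b=dict(np.load('pics/t.npz'))
ca=a['pixels'][150:250,180:290];cb=b['pixels'][130:230,180:290]
save('b.png',np.hstack([cv2.resize(c,(400,364),interpolation=cv2.INTER_CUBIC) for c in(ca,cb)]))
for n,s in(('s',a),('t',b)):
    P=cloud(s);
    if n=='t': print(P[183,232],P[190,232])
    m=np.zeros(P.shape[:2],bool)
    if n=='s': m[150:250,180:290]=1
    else: m[130:230,180:290]=1
    for lo,hi in((.004,.03),(.03,.11),(.11,.15),(.155,.185),(.185,.22)):
        k=m&(P[...,2]>lo)&(P[...,2]<hi);q=P[k]
        nn,l,st,c=cv2.connectedComponentsWithStats(k.astype('uint8'))
        for i in range(1,nn):
            if st[i,4]>15:
                q=P[l==i];print(n,lo,st[i].tolist(),q.mean(0).round(4),q.min(0).round(3),q.max(0).round(3))
                if lo>=.185:
                    w,t,ang=cv2.minAreaRect((q[:,:2]*1000).astype('float32'));print(w,t,ang)
E
```

```text
s 0.004 [247, 153, 4, 6, 19] [ 0.4832 -0.291   0.0155] [ 0.478 -0.294  0.004] [ 0.49  -0.287  0.026]
s 0.004 [233, 172, 22, 23, 334] [ 0.4627 -0.1583  0.022 ] [ 0.432 -0.221  0.004] [ 0.516 -0.12   0.029]
s 0.004 [186, 190, 35, 33, 229] [ 0.5728 -0.0365  0.0117] [ 0.536 -0.105  0.004] [0.619 0.021 0.03 ]
s 0.004 [222, 213, 26, 22, 335] [0.4598 0.0074 0.0134] [ 0.424 -0.039  0.004] [0.504 0.038 0.03 ]
s 0.004 [197, 227, 14, 23, 124] [0.5314 0.086  0.0223] [0.516 0.036 0.005] [0.572 0.122 0.03 ]
s 0.004 [262, 237, 13, 13, 84] [0.3473 0.0551 0.0182] [0.33  0.032 0.004] [0.362 0.08  0.03 ]
s 0.004 [180, 243, 5, 7, 21] [0.5884 0.1237 0.0286] [0.58  0.113 0.026] [0.598 0.133 0.03 ]
s 0.03 [186, 186, 33, 31, 298] [ 0.5762 -0.0378  0.0419] [ 0.543 -0.108  0.03 ] [0.615 0.017 0.051]
s 0.03 [228, 204, 12, 19, 178] [0.4595 0.0087 0.0704] [ 0.446 -0.006  0.03 ] [0.479 0.015 0.108]
s 0.03 [180, 230, 27, 20, 320] [0.5584 0.1013 0.0338] [0.525 0.063 0.03 ] [0.594 0.134 0.041]
s 0.03 [268, 244, 7, 6, 29] [0.333  0.0833 0.0444] [0.324 0.065 0.031] [0.343 0.094 0.057]
s 0.11 [226, 193, 14, 14, 126] [0
[... 1099 characters left out ...]
 ] [0.617 0.014 0.053]
t 0.03 [186, 144, 26, 24, 348] [0.5589 0.1005 0.0338] [0.525 0.064 0.03 ] [0.596 0.14  0.042]
t 0.03 [227, 188, 12, 6, 35] [ 0.45   -0.0081  0.0615] [ 0.447 -0.02   0.033] [0.459 0.011 0.097]
t 0.03 [191, 228, 17, 2, 27] [0.3397 0.0899 0.0345] [0.338 0.068 0.03 ] [0.342 0.115 0.039]
t 0.11 [224, 184, 13, 7, 42] [ 0.4497 -0.0007  0.1302] [ 0.444 -0.018  0.115] [0.458 0.015 0.138]
t 0.155 [219, 181, 17, 7, 20] [0.4511 0.0034 0.1767] [ 0.444 -0.018  0.163] [0.458 0.024 0.185]
t 0.185 [217, 171, 25, 16, 250] [ 0.4625 -0.0044  0.1938] [ 0.443 -0.035  0.186] [0.483 0.028 0.2  ]
(463.2401428222656, -3.8755111694335938) (62.20608901977539, 28.896047592163086) 72.65674591064453
```

View pics/b.png

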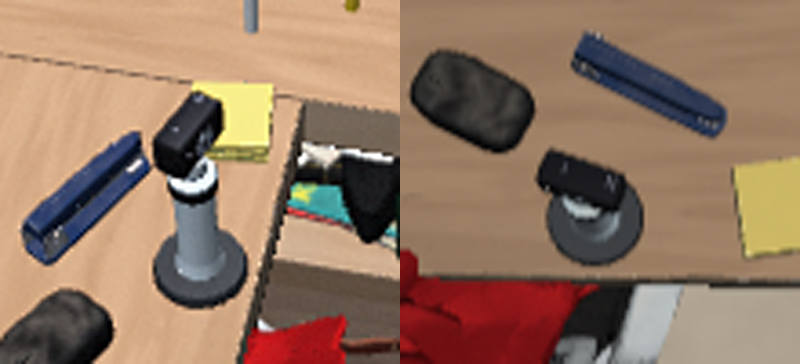

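The upright one fits: black rounded box with its lens facing the robot, collar and tube on a foot disc, centre about (0.462, -0.003), yaw about -18°. Next I check the path's heights before going above it.

```bash
python3 - <<'E'
from h import *
for n in 'st':
    P=cloud(dict(np.load(f'pics/{n}.npz'))).reshape(-1,3);P=P[~np.isnan(P[:,0])]
    for y0 in np.arange(-.15,.75,.15):
        r=[]
        for x0 in np.arange(.1,.7,.1):
            k=(P[:,0]>x0)&(P[:,0]<x0+.1)&(P[:,1]>y0)&(P[:,1]<y0+.15);r.append(round(float(P[k,2].max()),2) if k.any() else None)
        print(n,round(y0,2),r)
    # foot disc: top plane z .012 points
    k=(abs(P[:,2]-.012)<.004)&(np.hypot(P[:,0]-.46,P[:,1])<.06);q=P[k]
    h=cv2.minEnclosingCircle((q[:,:2]*1000).astype('float32'));print(h)
E
python3 -m pendant '[[[30,-60,80,0,0,-10],[60,-125,80,0,0,-20],[90,-190,80,0,0,-30],[120,-255,80,0,0,-40],[150,-320,80,0,0,-50],[180,-385,80,0,0,-60],[210,-450,80,0,0,-70],[240,-515,80,0,0,-80]]]' -1
```

```text
s -0.15 [0.26, -0.78, -0.21, 0.2, 0.05, 0.65]
s 0.0 [0.26, 0.11, 0.06, 0.2, 0.05, 0.7]
s 0.15 [0.12, 0.12, 0.06, 0.05, 0.02, 0.71]
s 0.3 [0.11, 0.12, 0.0, 0.02, 0.02, 0.7]
s 0.45 [None, None, None, 0.0, 0.01, 0.5]
s 0.6 [None, None, None, None, None, None]
((462.7679443359375, -2.8375914096832275), 38.60503387451172)
t -0.15 [0.26, -0.77, -0.18, 0.2, 0.05, 0.71]
t 0.0 [0.26, 0.11, 0.06, 0.2, 0.05, 0.71]
t 0.15 [0.12, 0.12, 0.07, 0.05, 0.02, 0.71]
t 0.3 [0.11, 0.12, 0.01, 0.02, 0.02, 0.7]
t 0.45 [-0.77, -0.77, -0.23, 0.01, 0.01, 0.01]
t 0.6 [-0.78, -0.77, -0.77, -0.77, None, None]
((462.57757568359375, -3.898451805114746), 39.1947135925293)
clock: 1.1
tool_pos: [0.3774, 0.2199, 0.2689]
orientation: [180.0, 0.0, 174.5]
force: [1.2, -0.2, -0.6]
opening: 0.0873
```

```bash
python3 -m pendant '[[[0,0,0,0,0,0],[0,0,0,0,0,0]]]'; python3 -c "
from h import *
o=get_obs();print(o['tool_pos'],o['orientation'],o['joint_pos'])"
```

```text
clock: 1.35
tool_pos: [0.3773, 0.2217, 0.2687]
orientation: [180.0, -0.0, 174.8]
force: [-0.8, -0.0, 0.9]
opening: 0.0876
[0.37727195 0.22167777 0.26873464] [ 1.79986778e+02 -5.69863866e-03  1.74805900e+02] [ 5.64225511e+01 -5.36163394e+00 -1.95272023e+01 -1.16537386e-02
 -7.58255083e+01 -6.16137992e+01]
```

```bash
python3 -m pendant '[[[20,-50,-5,0,0,-3],[40,-100,-10,0,0,-6],[60,-150,-15,0,0,-9],[75,-190,-18,0,0,-12],[85,-225,-19,0,0,-12.8],[85,-225,-19,0,0,-12.8],[85,-225,-19,0,0,-12.8],[85,-225,-19,0,0,-12.8]]]'; python3 - <<'E'
from h import *
o=get_obs();print(o['tool_pos'],o['orientation'],o['force'],o['moment'])
w=snapshot('wrist');np.savez('pics/w.npz',T=o['tool_pos'],O=o['orientation'],**w);print(w['tool_from_camera'],w['fx'],w['cx'],w['cy'])
save('w.png',w['pixels'])
E
```

```text
clock: 2.35
tool_pos: [0.4622, -0.0018, 0.2498]
orientation: [180.0, -0.0, 162.2]
force: [0.6, -0.5, -0.6]
opening: 0.0876
[ 0.4622197  -0.00182886  0.24978566] [ 1.79993161e+02 -2.20256594e-03  1.62161095e+02] [ 0.58676    -0.52550785 -0.5738733 ] [ 0.15169521 -0.05369286 -0.00676824]
[[ 9.99999483e-01  6.10281986e-04 -8.13520736e-04  4.05571422e-05]
 [-3.70956956e-04  9.63707795e-01  2.66959075e-01 -7.19390730e-02]
 [ 9.46916590e-04 -2.66958635e-01  9.63707523e-01 -1.96345394e-01]
 [ 0.00000000e+00  0.00000000e+00  0.00000000e+00  1.00000000e+00]] 297.3186396354542 259.60082505824005 200.32067435267965
```

View pics/w.png

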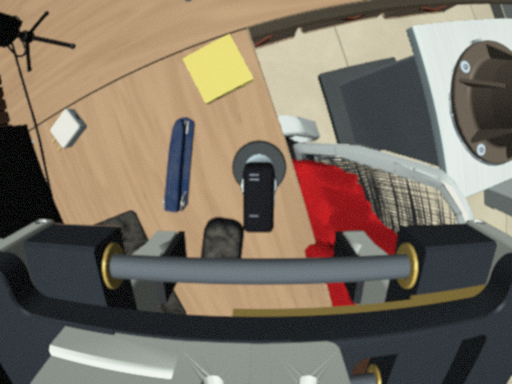

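Wrist view: webcam at about (243–274, 163–231), long side nearly along tool y, fingers to either side of it. I'll measure it in the tool frame.

```bash
cat >> h.py <<'E'
from scipy.spatial.transform import Rotation as R
def wcloud(w,T,O):
    d=w['depth'].astype(float);v,u=np.mgrid[:384,:512];x=(u-w['cx'])/w['fx'];y=(v-w['cy'])/w['fy']
    r=np.hypot(x,y)+1e-9;t=np.tan(np.minimum(r,1.4))/r
    p=np.stack([x*t*d,y*t*d,d,np.ones_like(d)],-1);p[d==0]=np.nan
    t=(p@w['tool_from_camera'].T)[...,:3];return t, t@R.from_euler('xyz',O,degrees=True).as_matrix().T+T
E
python3 - <<'E'
from h import *
w=dict(np.load('pics/w.npz'));t,W=wcloud(w,w['T'],w['O'])
k=np.zeros((384,512),bool);k[140:240,225:300]=1;f=k&(abs(W[...,2]-.194)<.006)
q=t[f];print(f.sum(),W[f].mean(0),q.min(0),q.max(0));
print(cv2.minAreaRect((q[:,:2]*1000).astype('float32')));print(cv2.minAreaRect((W[f][:,:2]*1000).astype('float32')))
vv,uu=np.where(f);print(uu.min(),uu.max(),vv.min(),vv.max())
f=k&(abs(W[...,2]-.012)<.006);print(cv2.minEnclosingCircle((W[f][:,:2]*1000).astype('float32')))
for b,e in((0,.014),(-.02,0),(-.04,-.02)):
  q2=q[(q[:,1]>b)&(q[:,1]<e)];print(b,q2[:,0].min(),q2[:,0].max()) if len(q2) else 0
E
```

```text
2076 [ 0.46250798 -0.0053948   0.19412258] [-0.01548138 -0.03260329  0.05277143] [0.01283938 0.02891911 0.06153748]
((-1.0761699676513672, -1.7392082214355469), (27.99318504333496, 61.6279182434082), 0.8526330590248108)
((462.71136474609375, -3.806598663330078), (61.62755584716797, 27.99324607849121), 71.30846405029297)
243 274 165 232
((483.7888488769531, 29.368751525878906), 76.87345886230469)
0 -0.015218232388465449 0.012839381194544216
-0.02 -0.015054122909422065 0.012770452293730087
-0.04 -0.01475700226614595 0.012453474279090744
```

```bash
python3 -m pendant '[[[0.5,-2,-30,0,0,-0.9],[0.5,-2,-60,0,0,-0.9],[0.5,-2,-85,0,0,-0.9],[0.5,-2,-90,0,0,-0.9],[0.5,-2,-90,0,0,-0.9],[0.5,-2,-90,0,0,-0.9]]]'; cat > st.py <<'E'
from h import *
o=get_obs();print(o['clock'],(o['tool_pos']*1000).round(2),o['orientation'].round(2),'F',o['force'].round(2),'M',o['moment'].round(3),o['opening'])
E
python3 st.py; python3 - <<'E'
from h import *
o=get_obs();w=snapshot('wrist');t,W=wcloud(w,o['tool_pos'],o['orientation'])
k=np.zeros((384,512),bool);k[:,200:330]=1;f=k&(abs(W[...,2]-.194)<.004)&(np.hypot(W[...,0]-.4627,W[...,1]+.0038)<.04)
print(f.sum(),cv2.minAreaRect((t[f][:,:2]*1000).astype('float32')))
E
```

```text
clock: 3.15
tool_pos: [0.4635, -0.0047, 0.1609]
orientation: [179.9, 0.1, 161.2]
force: [0.2, -1.0, 0.2]
opening: 0.0878
3.15 [463.52  -4.7  160.94] [1.7994e+02 9.0000e-02 1.6116e+02] F [ 0.21 -1.    0.18] M [ 0.116 -0.1    0.026] 0.08775405508067216
2975 ((0.7619314193725586, -0.05684089660644531), (60.62806701660156, 28.21978759765625), 89.8591079711914)
```

```bash
python3 -m pendant '[[[-0.7,0.4,0,0,0,0],[-0.7,0.4,0,0,0,0],[-0.7,0.4,0,0,0,0]]]' 0.2; python3 st.py; python3 - <<'E'
from h import *
o=get_obs();w=snapshot('wrist');t,W=wcloud(w,o['tool_pos'],o['orientation'])
k=np.zeros((384,512),bool);k[:,200:330]=1;f=k&(abs(W[...,2]-.194)<.004)&(np.hypot(W[...,0]-.4627,W[...,1]+.0038)<.04)
print(f.sum(),cv2.minAreaRect((t[f][:,:2]*1000).astype('float32')))
E
```

```text
clock: 3.58
tool_pos: [0.4621, -0.0047, 0.1599]
orientation: [180.0, 0.0, 161.1]
force: [-0.6, -0.0, 0.2]
opening: 0.0631
3.575 [462.06  -4.73 159.91] [1.7999e+02 1.0000e-02 1.6112e+02] F [-0.64 -0.01  0.17] M [ 0.111 -0.041  0.036] 0.06314018638118962
2994 ((-0.6973257064819336, 0.6331424713134766), (27.94151496887207, 61.1209716796875), 0.05208307504653931)
```

```bash
python3 -m pendant '[[[0.6,0.4,0,0,0,0],[0.6,0.4,0,0,0,0],[0.6,0.4,0,0,0,0],[0.6,0.4,0,0,0,0]]]' 0.25; python3 st.py; python3 - <<'E'
from h import *
o=get_obs();w=snapshot('wrist');t,W=wcloud(w,o['tool_pos'],o['orientation'])
k=np.zeros((384,512),bool);k[:,200:330]=1;f=k&(abs(W[...,2]-.194)<.004)&(np.hypot(W[...,0]-.4627,W[...,1]+.0038)<.04)
print(f.sum(),cv2.minAreaRect((t[f][:,:2]*1000).astype('float32')))
E
```

```text
clock: 4.12
tool_pos: [0.4626, -0.0043, 0.1598]
orientation: [-180.0, -0.0, 161.1]
force: [0.1, 0.4, -0.3]
opening: 0.0332
4.125 [462.6   -4.32 159.76] [-180.     -0.    161.13] F [ 0.13  0.39 -0.3 ] M [ 0.074 -0.103  0.025] 0.03324513390379981
3016 ((-0.2793598175048828, 0.0061473846435546875), (38.50377655029297, 61.0981559753418), 0.8087875247001648)
```

Well centred (fingers at 33 mm, webcam 28 mm wide). Close.

```bash
python3 -m pendant '[[[0,0,0,0,0,0],[0,0,0,0,0,0],[0,0,0,0,0,0]]]' 1; python3 st.py;python3 st.py
```

```text
clock: 4.55
tool_pos: [0.4626, -0.0043, 0.1598]
orientation: [180.0, 0.0, 161.1]
force: [-0.7, -0.7, -0.1]
opening: 0.0082
4.55 [462.64  -4.31 159.81] [180.     0.   161.13] F [-0.71 -0.66 -0.05] M [ 0.109 -0.099  0.018] 0.008190958029261557
4.55 [462.64  -4.31 159.81] [180.     0.   161.13] F [-0.71 -0.66 -0.05] M [ 0.109 -0.099  0.018] 0.008190958029261557
```

```bash
python3 - <<'E'
from h import *
w=snapshot('wrist');a=snapshot('scene')
c=cv2.resize(a['pixels'][120:260,160:300],(384,384),interpolation=cv2.INTER_CUBIC)
save('c.png',cv2.resize(np.hstack([w['pixels'],c]),(800,343)))
E
```

```text
(no output)
```

View pics/c.png

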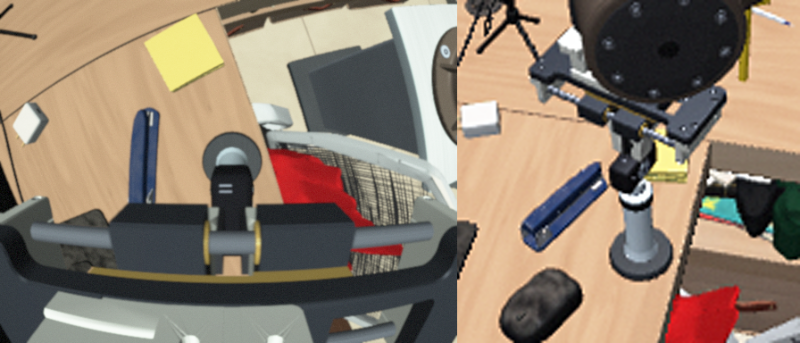

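```bash
python3 - <<'E'
from h import *
print(get_obs()['opening'])
o=get_obs();w=snapshot('wrist');a=snapshot('scene')
c=cv2.resize(a['pixels'][160:220,200:260],(400,400),interpolation=cv2.INTER_CUBIC)
d=cv2.resize(w['pixels'][170:310,190:330],(400,400),interpolation=cv2.INTER_CUBIC)
save('d.png',np.hstack([d,c]))
t,W=wcloud(w,o['tool_pos'],o['orientation'])
for r in range(190,290,8): print(r,[tuple((t[r,c]*1000).round(0).astype(int)) if w['depth'][r,c]>0 else None for c in range(225,300,10)])
E
```

```text
0.0023126687138367245
190 [(np.int64(-43), np.int64(14), np.int64(160)), (np.int64(-29), np.int64(10), np.int64(146)), (np.int64(-9), np.int64(-30), np.int64(-23)), (np.int64(-3), np.int64(-30), np.int64(-23)), (np.int64(3), np.int64(-30), np.int64(-22)), (np.int64(9), np.int64(-30), np.int64(-22)), (np.int64(30), np.int64(11), np.int64(148)), (np.int64(43), np.int64(13), np.int64(158))]
198 [(np.int64(-43), np.int64(24), np.int64(160)), (np.int64(-30), np.int64(21), np.int64(149)), (np.int64(-8), np.int64(-28), np.int64(-34)), (np.int64(-3), np.int64(-28), np.int64(-34)), (np.int64(3), np.int64(-28), np.int64(-33)), (np.int64(9), np.int64(-28), np.int64(-34)), (np.int64(30), np.int64(20), np.int64(147)), (np.int64(44), np.int64(23), np.int64(159))]
206 [(np.int64(-44), np.int64(34), np.int64(158)), (np.int64(-31), np.int64(34), np.int64(159)), (np.int64(-8), np.int64(-24), np.int64(-35)), (np.int64(-3), np.int64(-24), np.int64(-36)), (np.int64(3), np.int64(-24), np.int64(-34)), (np.int64(9), np.int64(-24), np.int64(-35)), (np.int64(31), np.int64(34), np.int64(159)), (np.int64(44), n
[... 3066 characters left out ...]
, (np.int64(-6), np.int64(-32), np.int64(-129)), (np.int64(-4), np.int64(-29), np.int64(-123)), (np.int64(-1), np.int64(-28), np.int64(-122)), (np.int64(2), np.int64(-28), np.int64(-122)), (np.int64(4), np.int64(-30), np.int64(-125)), (np.int64(7), np.int64(-31), np.int64(-128)), (np.int64(9), np.int64(-31), np.int64(-128))]
286 [(np.int64(-9), np.int64(-29), np.int64(-128)), (np.int64(-7), np.int64(-29), np.int64(-128)), (np.int64(-4), np.int64(-28), np.int64(-126)), (np.int64(-2), np.int64(-2), np.int64(-84)), (np.int64(2), np.int64(-2), np.int64(-85)), (np.int64(4), np.int64(-28), np.int64(-125)), (np.int64(7), np.int64(-29), np.int64(-128)), (np.int64(10), np.int64(-28), np.int64(-126))]
```

View pics/d.png

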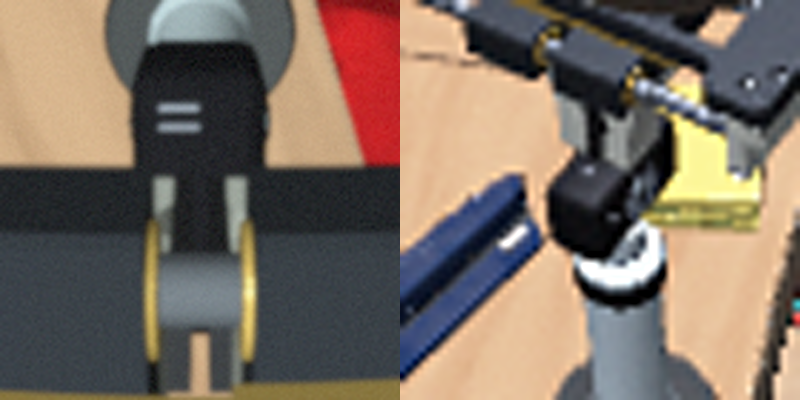

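```bash
python3 -m pendant '[[[0,0,0,0,0,0],[0,0,0,0,0,0],[0,0,0,0,0,0],[0,0,0,0,0,0],[0,0,0,0,0,0],[0,0,0,0,0,0]]]' 0.25; python3 - <<'E'
from h import *
print(get_obs())
o=get_obs();w=snapshot('wrist');a=snapshot('scene')
c=cv2.resize(a['pixels'][160:220,200:260],(400,400),interpolation=cv2.INTER_CUBIC)
d=cv2.resize(w['pixels'][170:310,190:330],(400,400),interpolation=cv2.INTER_CUBIC)
save('e.png',np.hstack([d,c]))
E
```

```text
clock: 5.5
tool_pos: [0.4626, -0.0043, 0.1598]
orientation: [180.0, 0.0, 161.1]
force: [-0.6, 0.2, -0.0]
opening: 0.033
{'clock': 5.5, 'joint_pos': array([ 2.39593096e+01,  1.48364870e+00, -2.75285400e+01, -7.19651897e-04,
       -6.09849750e+01, -4.28316348e+01]), 'qvel': array([-0.01537159,  0.02410188,  0.11151578,  0.01349295,  0.03110626,
       -0.0998351 ]), 'tau': array([-4.36231574e-05, -2.93735880e+01,  2.72327095e+01,  6.50845662e+00,
       -2.68783624e-02,  1.07836573e-05]), 'tool_pos': array([ 0.46262976, -0.00429745,  0.15981122]), 'orientation': array([1.79997610e+02, 1.65215342e-03, 1.61127326e+02]), 'force': array([-0.55804233,  0.17284261, -0.02873153]), 'moment': array([ 0.11667877, -0.06643355,  0.01749251]), 'opening': 0.03302165563866771}
```

View pics/e.png

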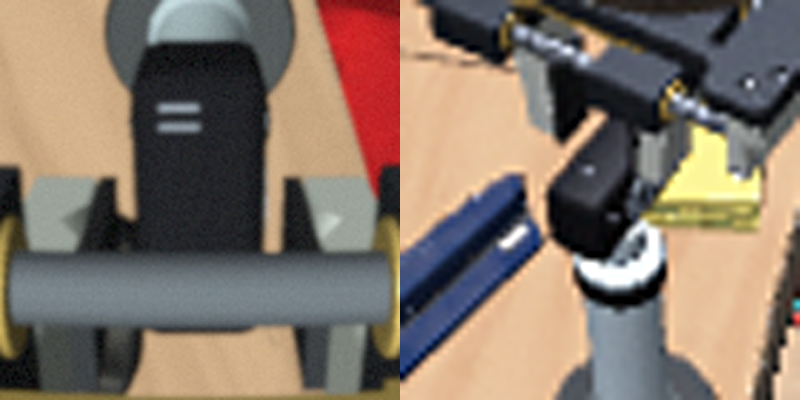

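```bash
python3 - <<'E'
from h import *
o=get_obs();w=snapshot('wrist');t,W=wcloud(w,o['tool_pos'],o['orientation'])
def show(r,c): return (t[r,c]*1000).round(0).astype(int).tolist() if w['depth'][r,c]>0 else None
for r in range(226,310,4): print(r,[show(r,c) for c in (205,212,220,226,300,306,312)])
k=(abs(t[...,0])<.045)&(abs(t[...,0])>.0155)&(abs(t[...,1])<.02)&(t[...,2]<.012)&(t[...,2]>-.09)
for s in(-1,1):
  q=t[k&(t[...,0]*s>0)]*1000;print(len(q),q.min(0),q.max(0)) if len(q) else 0
a=snapshot('scene');P=cloud(a);D=(P-o['tool_pos'])@R.from_euler('xyz',o['orientation'],degrees=True).as_matrix()
k=(abs(D[...,0])<.045)&(abs(D[...,0])>.0155)&(abs(D[...,1])<.02)&(D[...,2]<.012)&(D[...,2]>-.09)
for s in(-1,1):
  q=D[k&(D[...,0]*s>0)]*1000;print('scene',len(q),q.min(0),q.max(0)) if len(q) else 0
E
```

```text
226 [[-71, 61, 160], [-62, 61, 160], [-51, 61, 160], [-43, 60, 159], [51, 60, 158], [59, 60, 158], [67, 61, 159]]
230 [[-71, 67, 160], [-62, 67, 160], [-51, 66, 159], [-43, 66, 159], [52, 66, 159], [60, 66, 159], [67, 66, 159]]
234 [[-30, -12, -48], [-26, -11, -46], [-22, -11, -46], [-19, -10, -42], [22, -11, -47], [25, -12, -47], [28, -12, -48]]
238 [[-29, -11, -52], [-25, -11, -53], [-21, -12, -53], [-18, -10, -49], [21, -12, -53], [24, -12, -53], [28, -11, -52]]
242 [[-28, -12, -58], [-24, -12, -58], [-20, -11, -56], [-18, -10, -54], [21, -11, -57], [24, -11, -58], [27, -12, -58]]
246 [[-27, -11, -63], [-24, -11, -62], [-21, -8, -56], [-17, -10, -59], [21, -9, -56], [23, -11, -62], [26, -11, -62]]
250 [[-26, -11, -67], [-23, -11, -68], [-20, -10, -64], [-17, -10, -64], [20, -10, -64], [22, -11, -67], [25, -11, -67]]
254 [[-26, -11, -71], [-22, -11, -72], [-19, -10, -68], [-16, -9, -67], [19, -10, -68], [22, -11, -72], [25, -11, -71]]
258 [[-16, -32, -117], [-14, -32, -116], [-12, -32, -117], [-10, -32, -116], [12, -32, -116], [14, -32, -116], [16, -32, -117]]
262 [[-16, -31, -118]
[... 1090 characters left out ...]

298 [[-20, -9, -105], [-20, 0, -92], [-18, 6, -83], [-43, 147, 124], [18, 5, -84], [20, 2, -88], [20, -6, -100]]
302 [[-20, -8, -106], [-20, 1, -94], [-18, 7, -85], [-44, 156, 127], [18, 7, -84], [20, 4, -89], [20, -5, -102]]
306 [[-20, -6, -106], [-20, 3, -94], [-53, 165, 131], [-45, 163, 128], [58, 185, 158], [20, 6, -90], [20, -4, -103]]
1128 [-32.22202875 -12.27892196 -89.93658376] [-16.19756731   9.97093447 -38.37691645]
1135 [ 16.11194633 -12.23054463 -89.89934575] [ 32.0971859    9.53779192 -37.54736297]
scene 110 [-35.45276825 -10.40195061 -87.92273672] [-16.06562868  13.14757615 -38.49139362]
scene 66 [ 15.85660386 -11.48187193 -80.53297663] [ 36.03709369  12.36827891 -37.1914004 ]
```

The depth shows the actual fingertips end about 38 mm short of the reported TCP: tips at z 0.198, just above the webcam's 0.194 top. That's why they closed on air. Nothing was touched, so I'll open, go down 38 mm and regrip.

```bash
python3 -m pendant '[[[0,0,0,0,0,0],[0,0,0,0,0,0],[0,0,-15,0,0,0],[0,0,-30,0,0,0],[0,0,-37,0,0,0],[0,0,-37,0,0,0],[0,0,-37,0,0,0]]]' -0.2; python3 st.py; python3 - <<'E'
from h import *
o=get_obs();w=snapshot('wrist');t,W=wcloud(w,o['tool_pos'],o['orientation'])
k=np.zeros((384,512),bool);k[:,200:330]=1;f=k&(abs(W[...,2]-.194)<.004)&(np.hypot(W[...,0]-.4627,W[...,1]+.0038)<.04)&(abs(t[...,0])<.02)
print(f.sum(),cv2.minAreaRect((t[f][:,:2]*1000).astype('float32')))
a=snapshot('scene');c=cv2.resize(a['pixels'][150:220,195:265],(500,500),interpolation=cv2.INTER_CUBIC);save('f.png',c)
E
```

```text
clock: 6.58
tool_pos: [0.4629, -0.0043, 0.123]
orientation: [180.0, 0.0, 161.1]
force: [-0.4, 0.5, 0.8]
opening: 0.0525
6.575 [462.91  -4.26 122.99] [1.8000e+02 2.0000e-02 1.6113e+02] F [-0.37  0.5   0.85] M [ 0.122 -0.113  0.002] 0.052530704860738235
3893 ((0.08462905883789062, -4.276330947875977), (52.7194938659668, 28.099517822265625), 89.41007995605469)
```

View pics/f.png

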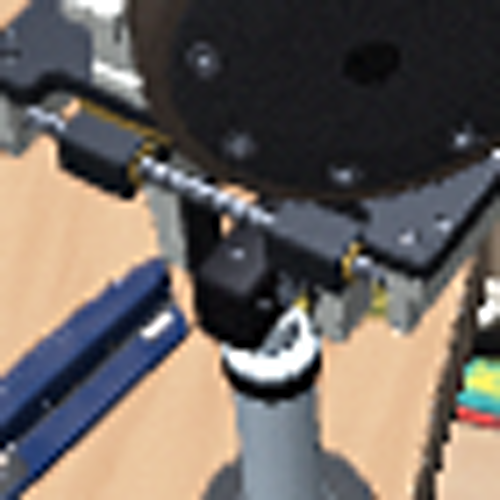

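The fingers now straddle the webcam and it's centred to 0.1 mm in x. Closing.

```bash
python3 -m pendant '[[[0,0,0,0,0,0],[0,0,0,0,0,0],[0,0,0,0,0,0],[0,0,0,0,0,0],[0,0,0,0,0,0],[0,0,0,0,0,0]]]' 1; python3 st.py; python3 -m pendant '[[[0,0,0,0,0,0]]]' ; python3 st.py;
```

```text
clock: 7.42
tool_pos: [0.4627, -0.0043, 0.1229]
orientation: [180.0, 0.0, 161.1]
force: [0.1, -0.4, 0.7]
opening: 0.0279
7.425 [462.73  -4.29 122.89] [1.8000e+02 1.0000e-02 1.6113e+02] F [ 0.06 -0.42  0.69] M [ 0.089 -0.006 -0.012] 0.02785611671512096
clock: 7.55
tool_pos: [0.4627, -0.0043, 0.1229]
orientation: [180.0, 0.0, 161.1]
force: [-0.5, -0.2, 0.9]
opening: 0.0281
7.55 [462.71  -4.31 122.88] [1.8000e+02 1.0000e-02 1.6113e+02] F [-0.45 -0.18  0.87] M [ 0.096 -0.019  0.019] 0.02805577827394353
```

```bash
python3 -m pendant '[[[0,0,0,0,0,3],[0,0,0,0,0,7],[0,0,0,0,0,11],[0,0,0,0,0,15]]]'; python3 st.py; python3 -m pendant '[[[0,0,0,0,0,5],[0,0,0,0,0,10],[0,0,0,0,0,15],[0,0,0,0,0,20],[0,0,0,0,0,20]]]' ; python3 st.py;
```

```text
clock: 8.05
tool_pos: [0.4628, -0.0043, 0.1229]
orientation: [180.0, 0.0, 176.3]
force: [-0.6, -0.5, 0.9]
opening: 0.0279
8.05 [462.79  -4.27 122.9 ] [1.8000e+02 2.0000e-02 1.7626e+02] F [-0.59 -0.53  0.94] M [ 0.077 -0.11  -0.021] 0.027902755511364265
clock: 8.68
tool_pos: [0.4628, -0.0043, 0.1229]
orientation: [-180.0, 0.0, -163.9]
force: [0.0, 0.2, 1.6]
opening: 0.0281
8.675 [462.76  -4.29 122.89] [-1.800e+02  2.000e-02 -1.639e+02] F [0.04 0.17 1.64] M [ 0.044 -0.059  0.018] 0.028071317510056298
```

```bash
cat > g.py <<'E'
import sys
from h import *
# exits 1 (stop chain) if averaged axis reading exceeds limit: args  m|f  limit
r=[get_obs()]
for _ in range(2 if sys.argv[1]=='m' else 1): snapshot('wrist');r.append(get_obs())
F=np.mean([o['force'] for o in r],0);M=np.mean([o['moment'] for o in r],0);o=r[-1]
print(round(o['clock'],2),(o['tool_pos']*1000).round(1),'yaw',o['orientation'][2].round(1),'F',F.round(2),'Mz',M[2].round(3),round(o['opening']*1000,1))
v=abs(M[2]) if sys.argv[1]=='m' else abs(F[2])
sys.exit(int(v>float(sys.argv[2])))
E
p="python3 -m pendant"; g="python3 g.py m 0.075"
(python3 -m pendant '[[[0,0,0,0,0,1],[0,0,0,0,0,2]]]' && $g && python3 -m pendant '[[[0,0,0,0,0,2]]]' && $g && python3 -m pendant '[[[0,0,0,0,0,2]]]' && $g && python3 -m pendant '[[[0,0,0,0,0,2]]]' && $g && python3 -m pendant '[[[0,0,0,0,0,2]]]' && $g && python3 -m pendant '[[[0,0,0,0,0,2]]]' && $g && python3 -m pendant '[[[0,0,0,0,0,2]]]' && $g && python3 -m pendant '[[[0,0,0,0,0,2]]]' && $g ) | grep yaw
```

```text
9.03 [462.7  -4.3 122.9] yaw -161.9 F [0.51 0.2  1.44] Mz -0.024 27.8
9.25 [462.7  -4.3 122.9] yaw -159.8 F [0.51 0.49 2.16] Mz -0.02 27.7
9.47 [462.8  -4.3 122.9] yaw -157.8 F [ 0.61 -0.43  2.39] Mz 0.025 27.6
9.7 [462.8  -4.3 122.9] yaw -155.8 F [ 1.01 -0.25  2.31] Mz 0.005 27.9
9.93 [462.8  -4.3 122.9] yaw -153.8 F [0.88 0.04 2.78] Mz -0.028 28.1
10.15 [462.8  -4.3 122.9] yaw -151.8 F [ 1.2  -0.5   3.12] Mz 0.014 27.8
10.38 [462.9  -4.2 122.9] yaw -149.8 F [1.89 0.16 2.76] Mz -0.011 27.7
10.6 [462.9  -4.2 122.9] yaw -147.8 F [2.45 0.52 1.82] Mz -0.051 27.7
```

```bash
g="python3 g.py m 0.09"
(python3 -m pendant '[[[0,0,0,0,0,0]]]' && $g && python3 -m pendant '[[[0,0,0,0,0,1]]]' && $g && python3 -m pendant '[[[0,0,0,0,0,1]]]' && $g && python3 -m pendant '[[[0,0,0,0,0,1]]]' && $g ) | grep yaw
```

```text
10.82 [462.9  -4.2 122.9] yaw -147.9 F [2.78 0.9  2.62] Mz -0.013 27.8
11.05 [462.9  -4.1 122.9] yaw -146.8 F [3.64 1.54 1.95] Mz -0.025 28.1
11.28 [462.9  -4.1 122.9] yaw -145.8 F [3.68 1.82 1.78] Mz -0.07 27.5
11.5 [462.9  -4.1 122.9] yaw -144.8 F [4.19 2.18 1.9 ] Mz -0.089 28.2
```

The stop is felt at a yaw of about -147.5, i.e. 51° of turn, with the moment building to 0.09 N m. I'll back off 8° to the middle of the free play, then draw up.

```bash
g="python3 g.py f 7"
(python3 -m pendant '[[[0,0,0,0,0,-3],[0,0,0,0,0,-6],[0,0,0,0,0,-8],[0,0,0,0,0,-8]]]' && $g && python3 -m pendant '[[[0,0,1.5,0,0,0],[0,0,3,0,0,0]]]' && $g && python3 -m pendant '[[[0,0,1,0,0,0],[0,0,2,0,0,0]]]' && $g && python3 -m pendant '[[[0,0,1,0,0,0],[0,0,2,0,0,0]]]' && $g && python3 -m pendant '[[[0,0,1.5,0,0,0],[0,0,3,0,0,0]]]' && $g ) | grep yaw
```

```text
12.05 [462.8  -4.5 122.9] yaw -152.8 F [ 5.5  -0.05  1.48] Mz -0.003 27.9
12.35 [462.7  -4.3 125.3] yaw -152.9 F [ 7.46  0.67 -5.64] Mz 0.012 27.7
12.65 [462.7  -4.3 127.2] yaw -152.9 F [ 7.85  0.21 -5.06] Mz 0.004 27.8
12.95 [462.7  -4.3 129.3] yaw -152.9 F [ 7.9   0.43 -5.08] Mz -0.021 27.9
13.25 [462.7  -4.3 132.3] yaw -152.9 F [ 7.28  0.22 -5.33] Mz -0.02 27.4
```

```bash
cat > slip.py <<'E'
from h import *
o=get_obs();w=snapshot('wrist');t,W=wcloud(w,o['tool_pos'],o['orientation'])
f=(abs(t[...,0])<.012)&(abs(t[...,1]+.02)<.008)&(t[...,2]>-.085)&(t[...,2]<-.04)
print('top in tool z',np.median(t[f][:,2])*1000,'world',np.median(W[f][:,2])*1000,f.sum())
E
python3 slip.py;(python3 -m pendant '[[[0.5,0,0,0,0,0],[0.5,0,0,0,0,0]]]'; python3 g.py f 9;python3 -m pendant '[[[0.5,0,0,0,0,0],[0.5,0,0,0,0,0]]]'; python3 g.py f 9 )|grep yaw
```

```text
top in tool z -71.63901304173766 world 203.9477408891452 1750
13.6 [462.7  -4.4 132.3] yaw -152.9 F [ 4.92  0.61 -2.81] Mz 0.017 27.9
13.9 [462.8  -4.4 132.3] yaw -152.9 F [ 2.05  2.21 -2.68] Mz -0.009 27.9
```

```bash
g="python3 g.py f 9"
(python3 -m pendant '[[[0.3,0.3,3,0,0,0],[0.3,0.3,6,0,0,0],[0.3,0.3,9,0,0,0],[0.3,0.3,12,0,0,0],[0.3,0.3,14,0,0,0]]]' && $g && python3 -m pendant '[[[0,0,3,0,0,0],[0,0,6,0,0,0],[0,0,9,0,0,0],[0,0,12,0,0,0],[0,0,14,0,0,0]]]' && $g && python3 -m pendant '[[[0,0,3,0,0,0],[0,0,6,0,0,0],[0,0,9,0,0,0],[0,0,11,0,0,0]]]' && $g) | grep yaw; python3 slip.py
```

```text
14.57 [464.   -4.  147.2] yaw -152.9 F [-0.2  -0.23 -1.  ] Mz 0.017 27.9
15.25 [464.   -4.  161.2] yaw -152.9 F [ 0.12  0.14 -1.28] Mz 0.01 27.8
15.8 [464.   -4.  172.2] yaw -152.9 F [ 0.24 -0.39 -1.11] Mz 0.023 27.7
top in tool z -71.58761885426016 world 243.8028294168817 1747
```

```bash
g="python3 g.py f 5"
(python3 -m pendant '[[[0,0,1,0,0,0],[0,0,2,0,0,0],[0,0,3,0,0,0]]]' && $g && python3 -m pendant '[[[0,0,1.2,0,0,0]]]' && $g && python3 -m pendant '[[[0,0,1.2,0,0,0]]]' && $g && python3 -m pendant '[[[0,0,1.2,0,0,0]]]' && $g && python3 -m pendant '[[[0,0,1.2,0,0,0]]]' && $g && python3 -m pendant '[[[0,0,1.2,0,0,0]]]' && $g && python3 -m pendant '[[[0,0,1.2,0,0,0]]]' && $g && python3 -m pendant '[[[0,0,1.2,0,0,0]]]' && $g && python3 -m pendant '[[[0,0,1.2,0,0,0]]]' && $g && python3 -m pendant '[[[0,0,1.2,0,0,0]]]' && $g && python3 -m pendant '[[[0,0,1.2,0,0,0]]]' && $g && python3 -m pendant '[[[0,0,1.2,0,0,0]]]' && $g && python3 -m pendant '[[[0,0,1.2,0,0,0]]]' && $g && python3 -m pendant '[[[0,0,1.2,0,0,0]]]' && $g ) | grep yaw
```

```text
16.27 [464.  -4. 175.] yaw -152.9 F [ 0.25 -0.21 -0.86] Mz -0.012 27.9
16.45 [464.   -4.  176.2] yaw -152.9 F [ 0.73 -0.1  -0.55] Mz -0.008 27.8
16.62 [464.   -4.  177.4] yaw -152.9 F [-0.5   0.25 -1.39] Mz -0.008 27.8
16.8 [464.   -4.  178.6] yaw -152.9 F [ 0.59 -0.31 -1.49] Mz -0.011 28.2
16.98 [464.   -4.  179.8] yaw -152.9 F [-0.27  0.11 -1.46] Mz 0.02 27.7
17.15 [464.  -4. 181.] yaw -152.9 F [ 0.54  0.26 -1.45] Mz -0.004 27.4
17.32 [464.   -4.  182.2] yaw -152.9 F [ 0.24  0.05 -1.13] Mz -0.003 27.8
17.5 [464.   -4.  183.4] yaw -152.9 F [-0.07 -0.27 -1.31] Mz 0.008 27.8
17.68 [464.   -4.  184.6] yaw -152.9 F [-0.08  0.15 -1.45] Mz -0.018 27.9
17.85 [464.   -4.  185.8] yaw -152.9 F [-0.03 -0.75 -1.82] Mz 0.029 28.0
18.02 [464.  -4. 187.] yaw -152.9 F [-0.33 -0.79 -1.59] Mz -0.004 28.3
18.2 [464.   -4.  188.2] yaw -152.9 F [ 0.16 -0.48 -1.15] Mz 0.005 27.7
18.38 [464.   -4.  189.4] yaw -152.9 F [-0.04 -0.61 -1.25] Mz -0.002 27.7
18.55 [464.   -4.  190.6] yaw -152.9 F [ 0.34 -0.33 -1.14] Mz -0.014 27.7
```

```bash
g="python3 g.py f 5"
(python3 -m pendant '[[[0,0,1.2,0,0,0]]]' && $g && python3 -m pendant '[[[0,0,1.2,0,0,0]]]' && $g && python3 -m pendant '[[[0,0,1.2,0,0,0]]]' && $g && python3 -m pendant '[[[0,0,1.2,0,0,0]]]' && $g && python3 -m pendant '[[[0,0,1.2,0,0,0]]]' && $g && python3 -m pendant '[[[0,0,1.2,0,0,0]]]' && $g && python3 -m pendant '[[[0,0,1.2,0,0,0]]]' && $g && python3 -m pendant '[[[0,0,1.2,0,0,0]]]' && $g && python3 -m pendant '[[[0,0,1.2,0,0,0]]]' && $g && python3 -m pendant '[[[0,0,1.2,0,0,0]]]' && $g && python3 -m pendant '[[[0,0,1.2,0,0,0]]]' && $g && python3 -m pendant '[[[0,0,1.2,0,0,0]]]' && $g && python3 -m pendant '[[[0,0,1.2,0,0,0]]]' && $g && python3 -m pendant '[[[0,0,1.2,0,0,0]]]' && $g && python3 -m pendant '[[[0,0,1.2,0,0,0]]]' && $g && python3 -m pendant '[[[0,0,1.2,0,0,0]]]' && $g && python3 -m pendant '[[[0,0,1.2,0,0,0]]]' && $g && python3 -m pendant '[[[0,0,1.2,0,0,0]]]' && $g && python3 -m pendant '[[[0,0,1.2,0,0,0]]]' && $g ) | grep yaw; python3 slip.py
```

```text
18.73 [464.   -4.  191.8] yaw -152.9 F [ 0.19  0.21 -1.15] Mz 0.011 27.8
18.9 [464.  -4. 193.] yaw -152.9 F [ 0.15  0.2  -1.33] Mz 0.038 27.8
19.07 [464.   -4.  194.2] yaw -152.9 F [-0.01  0.24 -2.07] Mz -0.016 27.7
19.25 [464.   -4.  195.4] yaw -152.9 F [-0.27  0.29 -1.05] Mz -0.001 27.9
19.43 [464.   -4.  196.6] yaw -152.9 F [ 0.69 -0.27 -0.75] Mz 0.018 27.5
19.6 [464.   -4.  197.8] yaw -152.9 F [-0.33 -0.24 -0.88] Mz -0.022 27.7
19.77 [464.  -4. 199.] yaw -152.9 F [ 0.16  0.12 -0.9 ] Mz 0.033 27.4
19.95 [464.   -4.  200.2] yaw -152.9 F [ 0.09  0.55 -1.77] Mz 0.006 27.7
20.12 [464.   -4.  201.4] yaw -152.9 F [ 0.16  0.18 -1.73] Mz 0.016 27.9
20.3 [464.   -4.  202.6] yaw -152.9 F [-0.11 -0.08 -1.4 ] Mz 0.047 27.9
20.48 [464.   -4.  203.8] yaw -152.9 F [ 0.21  0.4  -1.04] Mz 0.027 27.8
20.65 [464.  -4. 205.] yaw -152.9 F [-0.09  0.61 -1.66] Mz 0.028 27.8
20.82 [464.   -4.  206.2] yaw -152.9 F [ 0.13  0.02 -1.22] Mz 0.003 27.9
21.0 [464.   -4.  207.4] yaw -152.9 F [-0.36  0.27 -1.25] Mz -0.016 27.7
21.18 [463.7  -3.9 208.1] yaw -152.9 F [ 0.71 -0.29 -6.44] Mz -0.008 27.8
top in tool z -71.56395314306094 world 279.6609640384097 1741
```

The inner stop is felt at 208.1, after about 85 mm of rise. Now I turn back, with guards.

```bash
g="python3 g.py m 0.09"
(python3 -m pendant '[[[0,0,0,0,0,-2],[0,0,0,0,0,-4]]]' && $g && python3 -m pendant '[[[0,0,0,0,0,-2],[0,0,0,0,0,-4]]]' && $g && python3 -m pendant '[[[0,0,0,0,0,-2],[0,0,0,0,0,-4]]]' && $g && python3 -m pendant '[[[0,0,0,0,0,-2],[0,0,0,0,0,-4]]]' && $g && python3 -m pendant '[[[0,0,0,0,0,-2],[0,0,0,0,0,-4]]]' && $g && python3 -m pendant '[[[0,0,0,0,0,-2],[0,0,0,0,0,-4]]]' && $g) | grep yaw
```

```text
21.57 [463.6  -4.1 208.1] yaw -157.0 F [ 0.24  0.08 -5.54] Mz -0.01 27.4
21.93 [463.7  -4.1 208.2] yaw -161.0 F [-0.18  0.31 -6.75] Mz 0.012 28.2
22.27 [463.8  -4.1 208.3] yaw -165.0 F [ 0.04  0.2  -7.51] Mz -0.002 27.8
22.62 [463.8  -4.  208.3] yaw -169.0 F [-0.64 -0.29 -7.52] Mz -0.016 28.0
22.98 [463.7  -4.1 208.3] yaw -173.0 F [-1.18 -0.02 -8.17] Mz 0.034 27.9
23.32 [463.8  -4.  208.3] yaw -177.0 F [-1.75 -0.03 -8.28] Mz 0.058 28.1
```

```bash
g="python3 g.py m 0.1"
(python3 -m pendant '[[[-0.2,0,-0.5,0,0,0]]]' && $g && python3 -m pendant '[[[0,0,0,0,0,-2],[0,0,0,0,0,-4]]]' && $g && python3 -m pendant '[[[0,0,0,0,0,-2],[0,0,0,0,0,-4]]]' && $g && python3 -m pendant '[[[0,0,0,0,0,-2],[0,0,0,0,0,-4]]]' && $g && python3 -m pendant '[[[0,0,0,0,0,-2],[0,0,0,0,0,-4]]]' && $g && python3 -m pendant '[[[0,0,0,0,0,-2],[0,0,0,0,0,-4]]]' && $g && python3 -m pendant '[[[0,0,0,0,0,-1],[0,0,0,0,0,-2],[0,0,0,0,0,-2]]]' && $g ) | grep yaw; python3 slip.py
```

```text
23.55 [463.8  -4.1 208.1] yaw -176.9 F [-1.82 -0.34 -5.75] Mz -0.012 27.8
23.9 [463.7  -4.  208. ] yaw 179.0 F [-2.42 -0.1  -4.95] Mz 0.038 27.8
24.25 [463.7  -4.  207.9] yaw 175.0 F [-2.29  0.09 -3.96] Mz -0.023 27.7
24.6 [463.7  -4.  207.9] yaw 171.0 F [-2.64 -0.07 -4.07] Mz 0.014 27.8
24.95 [463.7  -4.  207.9] yaw 167.0 F [-3.66 -0.01 -4.16] Mz 0.038 27.6
25.3 [463.6  -4.  207.9] yaw 163.0 F [-3.16  0.74 -3.22] Mz 0.004 27.7
25.77 [463.6  -4.  207.9] yaw 161.1 F [-4.42  1.38 -3.7 ] Mz 0.006 27.7
top in tool z -71.6402745568968 world 279.5090579190912 1727
```

Facing the front again at yaw 161.1, as at the start. Now I lower it gently onto the ledge.

```bash

(python3 -m pendant '[[[-0.5,0.2,-1,0,0,0],[-0.8,0.3,-1.5,0,0,0]]]' && python3 g.py f 9 && python3 -m pendant '[[[0,0,-0.7,0,0,0]]]' && python3 g.py f 4 && python3 -m pendant '[[[0,0,-0.7,0,0,0]]]' && python3 g.py f 4 && python3 -m pendant '[[[0,0,-0.5,0,0,0]]]' && python3 g.py f 4 ) | grep yaw; python3 slip.py
```

```text
26.12 [463.4  -3.8 206.8] yaw 161.1 F [-3.6  -0.25 -0.04] Mz 0.004 27.7
26.3 [463.3  -3.7 205.9] yaw 161.1 F [-2.66  0.37  0.11] Mz 0.04 27.8
26.48 [463.3  -3.7 205. ] yaw 161.1 F [-2.56 -0.21  0.26] Mz 0.015 27.6
26.65 [463.3  -3.7 204.6] yaw 161.1 F [-1.81 -0.47  1.02] Mz 0.021 28.1
top in tool z -71.6482444494533 world 276.2893948769348 1746
```

```bash
(python3 -m pendant '[[[-0.5,0,0,0,0,0],[-0.5,0,0,0,0,0],[-0.5,0,0,0,0,0]]]'; python3 g.py f 9 )|grep yaw; python3 -m pendant '[[[0,0,0,0,0,0],[0,0,0,0,0,0],[0,0,0,0,0,0],[0,0,0,0,0,0]]]' -0.2; python3 - <<'E'
from h import *
o=get_obs();w=snapshot('wrist');t,W=wcloud(w,o['tool_pos'],o['orientation'])
f=(abs(t[...,0])<.02)&(abs(t[...,1])<.045)&(abs(W[...,2]-.276)<.006)
print(f.sum(),np.median(W[f][:,2]),cv2.minAreaRect((W[f][:,:2]*1000).astype('float32')),cv2.minAreaRect((t[f][:,:2]*1000).astype('float32')))
E
```

```text
27.12 [462.9  -3.6 204.7] yaw 161.1 F [ 0.17 -0.86 -0.67] Mz -0.018 28.0
clock: 27.62
tool_pos: [0.4624, -0.0037, 0.2045]
orientation: [180.0, 0.0, 161.1]
force: [-0.6, -0.1, -0.5]
opening: 0.0522
3981 0.27601181379290857 ((461.0448303222656, -7.113758087158203), (54.12184143066406, 28.22887420654297), 71.90278625488281) ((0.20116615295410156, -3.720979690551758), (54.12191390991211, 28.228878021240234), 89.22766876220703)
```

It stays up after release (top at 0.276) and still faces the front. I'll open fully, retreat upward and check.

```bash
python3 -m pendant '[[[0,0,0,0,0,0],[0,0,0,0,0,0],[0,0,0,0,0,0],[0,0,20,0,0,0],[0,0,50,0,0,0],[0,0,80,0,0,0],[0,30,110,0,0,0],[0,80,120,0,0,0],[0,130,120,0,0,0],[0,130,120,0,0,0]]]' -1; python3 -m pendant '[[[0,50,0,0,0,0],[0,50,0,0,0,0],[0,50,0,0,0,0]]]'; python3 - <<'E'
from h import *
a=snapshot('scene');b=snapshot('top')
for n,s in(('s',a),('t',b)):
    P=cloud(s);f=(P[...,2]>.262)&(P[...,2]<.285)&(np.hypot(P[...,0]-.4627,P[...,1]+.0038)<.045);q=P[f]
    print(n,f.sum(),np.percentile(P[f][:,2],[50,95]) if f.any() else 0,cv2.minAreaRect((q[:,:2]*1000).astype('float32')) if f.any() else 0)
    old=dict(np.load(f'pics/{n}.npz'))
    Q=cloud(old)
    for nm,(x,y) in dict(mouse=(.559,.101),stapler=(.576,-.04),notes=(.468,-.152)).items():
        for L in(Q,P):
            k=(np.hypot(L[...,0]-x,L[...,1]-y)<.085)&(L[...,2]>.012)&(L[...,2]<.05);print(nm,k.sum(),L[k].mean(0).round(4) if k.any() else '')
save('z.png',cv2.resize(np.hstack([a['pixels'],b['pixels']]),(800,300),interpolation=cv2.INTER_AREA))
E
```

```text
clock: 28.92
tool_pos: [0.4623, 0.1289, 0.3241]
orientation: [-180.0, -0.0, 161.3]
force: [-0.8, -0.6, 0.0]
opening: 0.0875
clock: 29.3
tool_pos: [0.4624, 0.1758, 0.3244]
orientation: [-180.0, -0.0, 161.1]
force: [-1.1, -0.2, 0.8]
opening: 0.0877
s 51 [0.27574077 0.27769181] ((468.2703552246094, -4.020694732666016), (63.179588317871094, 22.166831970214844), 56.308799743652344)
mouse 661 [0.557  0.1107 0.029 ]
mouse 663 [0.557  0.1108 0.0288]
stapler 373 [ 0.575  -0.0352  0.0377]
stapler 307 [ 0.5811 -0.0242  0.0375]
notes 298 [ 0.4631 -0.1615  0.0237]
notes 176 [ 0.4523 -0.1513  0.0232]
t 309 [0.27535165 0.27866529] ((462.1353759765625, -3.0042152404785156), (61.771827697753906, 29.018556594848633), 70.99015045166016)
mouse 638 [0.5573 0.0994 0.0297]
mouse 639 [0.5574 0.0995 0.0298]
stapler 346 [ 0.576  -0.0432  0.0421]
stapler 347 [ 0.5758 -0.043   0.042 ]
notes 640 [ 0.474  -0.1617  0.0242]
notes 638 [ 0.4739 -0.1617  0.0243]
```

View pics/z.png

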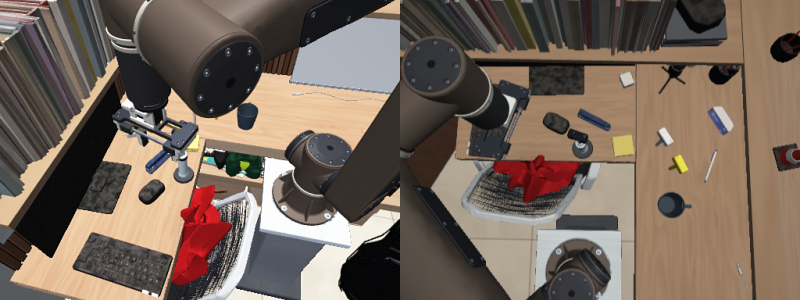

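The webcam is up at top-view (578,135), with yaw unchanged. The bystanders haven't moved in the unobstructed top view, and the gripper is clear.

```bash
python3 -c "
from plant import *
print(get_obs()['clock']);print(close_job())"
```

```text
29.4
the job is handed in; nothing more can be done
None
```

The webcam is up, locked and facing the front, and it stays up by itself. I handed the job in at 29.4 s.

- **Unlocking:** I turned the webcam anticlockwise and felt the stop after about 51–54°, pressing on it with about 0.09 N m. I then backed off to the middle of the free play.
- **Raising:** I drew it up about 85 mm until the inner stop showed, at 6.4 N on the wrist. The most vertical force I read after that was 8.3 N, while turning it back.
- **Locking:** I turned it back to the starting yaw, lowered it about 3 mm onto the ledge and let go.

**Last checks:** After release the webcam's top is at 0.276 m, against 0.194 m at the start. In the top view its long side lies at 71.0°, against 71.3–72.7° before. The mouse, stapler and note block are unmoved in that view. I checked the mug only by eye; it looks unmoved.

**Problems and disagreements:**
- **First grip:** the gripper closed on air because the real fingertips end about 38 mm short of the reported TCP. I saw this in the depth images and corrected it; nothing was touched.
- **Side force:** it reached about 8 N at the start of the lift, and I relieved it by shifting the tool.
- **Scene camera at the end:** the arm partly hid the webcam, stapler and note block, so its figures for those three are not reliable. I relied on the top view instead.

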